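Screw the loose lid home on the button jar

ROBOT

A 6-joint arm with a two-finger parallel gripper is mounted at the origin on the work surface. World frame = base frame: x ahead of the robot, y to its left, z up, the work surface at z = 0. Lengths are in m, angles in degrees, forces in N, time in s.
With the tool pointing down it reaches from about 0.3 to 0.75 m from the base axis. Payload 8.5 kg.
Tool frame: the origin (TCP) lies between the finger pads; the fingertips stand 8 mm ahead of it and the grasp point (between the pads) lies 11 mm behind it; y points along the fingers, z is the direction in which the jaws open and shut, and the axes are right-handed (so a half turn about y gives the same grasp; the last joint's range is limited). The gripper opens to 85 mm and grips with 20 to 120 N. Pads are 22 mm wide; open, the fingers measure 114 mm over their backs; the gripper's body (76 mm by 85 mm) begins 54 mm behind the grasp point. The pads swing forward as they close: fully open they stand 13 mm farther back than shut.
Start: joints at [-84.07, 21.807, 74.336, -0, 83.858, -12.336], TCP at [0.172, -0.522, 0.239] pointing down, gripper open.
Joint ranges: [-178.18, 178.18], [-50.72, 133.34], [12.68, 142.11], [-81.47, 261.47], [9.98, 163.14], [-165.26, 165.26]. Speed limits (degrees/s): [136.94, 136.94, 180, 180, 180, 180].

INTERFACE

Orientations are given as a 3x3 rotation matrix whose columns are the frame's x, y, z axes.
In Python, from rig import env, get_image gives the robot as it stands.
- The arm moves only by the tool move_arm, never from a script. Its argument "targets" is one flat list of numbers, 6 for each row, row after row: the shift along the tool's x, y, z in mm, then the turn, a rotation vector about the tool's x, y, z in rad. A call has exactly 5 rows; each row shifts and turns the commanded pose from where the row before left it, along the tool's axes as they then stand; what a row does not reach is not made up. A row lasts 1/8 s, in which the tool goes at most 62.5 mm and 10.7 degrees, less where a joint would pass 70% of its speed; a pose out of reach is approached as far as the arm can. A call is refused whole if a number of a shift passes 62.5 or a number of a turn 0.188, either way. A call with a gripper value outside its range is refused whole. "hand" is the opening, from -1 (shut) to 1 (fully open), so that 0 is half open, set as the call begins (left out, the last holds). The fingers move at their own pace and stop on an object; "squeeze" is the grip in N (left out, the last holds). Time passes only in rows, so rows that do not move let the fingers close, or fill a call up. It gives the time, the measured TCP pose, the force and the opening at its end, in the units of the state.
- env.observe(): the state, without advancing time (a new reading comes with each control period).
- get_image(name): name is "scene" or "side" or "wrist"; returns a dict with "pixels" (400x640x3 uint8, red, green, blue), "z_map" (400x640 float32, m along the optical axis (not along the pixel's ray), 0 where there is no reading), "intrinsics" (3x3 intrinsics, pixels), "k1" (the pictures are not rectified: a ray, as slopes to the right and down, at radius r is drawn at 1 + k1 r^2 times it, then the intrinsics apply), "R" (3x3) and "t" (3): a world point X has camera coordinates R X + t; the wrist camera has in their place "mount" (4x4, takes a point from camera to tool coordinates, whose origin is the TCP and whose axes are the tool frame's). Camera axes: x right, y down, z forward; pixel columns grow to the right and rows downward; lengths in m; the calibration is good to about 2 mm. A picture is of the moment at which its call begins: read the wrist's pose just before it.
- env.close_job(): hands the job in, once; it reports no verdict.
The state is a dict: "time_s": time; "q": joint angles; "qvel": joint speeds; "joint_efforts": joint torques, N m; "position": TCP position; "tool_rot": TCP orientation; "ft_force": force on the tool from outside, world axes, zero at the start; "wrist_torque": the same for the moment, N m; "grip_width": finger opening in m.
Only numpy, scipy, OpenCV 4.12 (cv2) and the standard library are available. Lean on these libraries where they do the work, as an engineer would, in place of code of your own. Each camera call takes 0.05 s, during which the arm holds its last target.

TASK

The yellow lid of the red button jar is only lying on top of its thread. Turn it back (anticlockwise seen from above) until it drops into the thread, then screw it forward (clockwise) down to its stop so that it sits fully home, and let go. The blue jar is already shut; leave the two thread cones standing where they are.

Things in the scene. Friction and masses are not known exactly. Their poses are not given: they have to be found in the camera images.
- lid: Loose yellow lid, 70 g, 65 mm across. Origin: on its axis at the skirt's lower edge, z up; top at 26 mm. Upright grip bar on top, 50 x 14 mm, from z 26 to 54, along x; x points to the lid's green mark. It lies level on the jar's axis, origin 99 mm above the jar's, x turned 24 to 60 deg clockwise (seen from above) of the jar's x. Taken by the bar from above it turns easily; follow it down.
- jar: Fixed jar of red buttons on a 110 mm square wooden base. Origin: centre of the base's underside, z up the thread's axis, x to its green mark; neck top at 105 mm. With lid x within 10 deg of jar x (marks in line; a stop 12 deg past it) the lid can drop 9.5 mm; then clockwise it sinks 4 mm more, from 10 to 60 deg, to a stop at 68 deg: home. The same-shaped blue jar, 200 mm or more away, is shut.
- plum_cone: Loose standing cone of plum-purple thread with a blue top, 80 mm across, 151 mm high, 300 g. Origin: centre of its underside, z up. A bystander: leave it standing where it is.
- sage_cone: Loose standing cone of sage-green thread with a red top, same size as the plum one. Origin: centre of its underside, z up. A bystander: leave it standing where it is.

How it is judged:
By the outcome, as a careful person would: the job done as asked, in the order asked, and still so for the second after the job is handed in, with the robot touching nothing.
It also fails if it takes over 38 s, if anything falls off the work surface, if the arm or the gripper's body presses on something with over 40 N, if the wrist force passes 120 N, or if a joint passes its speed limit or range.

## Working session

There is one attempt and no reset: what is moved stays moved. The work goes in short steps, Python scripts to look and compute and a tool call to move; the robot and the scene stay as the last step left them, time stands still between calls to the robot, and variables do not carry over. Pictures are saved under pics/ and viewed, and the job is handed in when it is done.

Besides the shell and the picture viewer there is one more tool, called after "Call:" as name(argument=value, ...) on one line, values as JSON. move_arm: Moves the arm, as the interface text tells. Its arguments: {"type":"object","properties":{"targets":{"type":"array"},"hand":{"type":"number"},"squeeze":{"type":"number"}},"required":["targets"]}

```bash
mkdir -p pics; ls
cat > h.py <<'E'
import numpy as np, cv2
from rig import env, get_image
def save(n,im): cv2.imwrite(f'pics/{n}.png',im['pixels'][:,:,::-1])
E
python3 - <<'E'
from h import *
s=env.observe(); print({k:np.round(v,3).tolist() for k,v in s.items()})
for n in ['scene','side','wrist']:
    im=get_image(n); save(n+'0',im); np.save(f'pics/{n}0.npy',im,allow_pickle=True)
    print(n,im['intrinsics'],im['k1'],im.get('R'),im.get('t'),im.get('mount'))
E
```

```text
pics
{'time_s': 0.0, 'q': [-84.072, 21.841, 74.385, 0.002, 83.859, -12.338], 'qvel': [0.092, -0.042, 0.066, -0.045, -0.099, 0.002], 'joint_efforts': [-0.0, -44.846, -23.128, -0.0, 0.005, 0.0], 'position': [0.172, -0.522, 0.239], 'tool_rot': [[-0.95, -0.0, 0.313], [-0.313, 0.001, -0.95], [-0.0, -1.0, -0.001]], 'ft_force': [1.144, -0.285, 0.142], 'wrist_torque': [0.015, -0.009, 0.023], 'grip_width': 0.086}
scene [[422.213417     0.         321.63166612]
 [  0.         422.213417   205.95144512]
 [  0.           0.           1.        ]] -0.018449239178743526 [[ 0.2515872   0.96782217  0.00491122]
 [ 0.81463124 -0.20901959 -0.54100532]
 [-0.52257041  0.14011085 -0.84100483]] [-0.14766689 -0.37563276  1.50998102] None
side [[371.6575727    0.         312.89614701]
 [  0.         371.6575727  203.10152112]
 [  0.           0.           1.        ]] -0.01986943548428917 [[-0.80783498 -0.58928678 -0.01198912]
 [-0.41785716  0.58693617 -0.69347049]
 [ 0.41568984 -0.55519998 -0.72038527]] [0.43209589 0.28174922 0.77720442] None
wrist [[358.13651271   0.         315.61734439]
 [  0.         358.13651271 194.96298058]
 [  0.           0.           1.        ]] -0.046835458949405995 None None [[-4.05549545e-04  9.56480165e-01  2.91797069e-01 -7.39877291e-02]
 [ 6.60622051e-04 -2.91796774e-01  9.56480113e-01 -1.35647935e-01]
 [ 9.99999700e-01  5.80667653e-04 -5.13533839e-04  1.79094766e-04]
 [ 0.00000000e+00  0.00000000e+00  0.00000000e+00  1.00000000e+00]]
```

View pics/scene0.png

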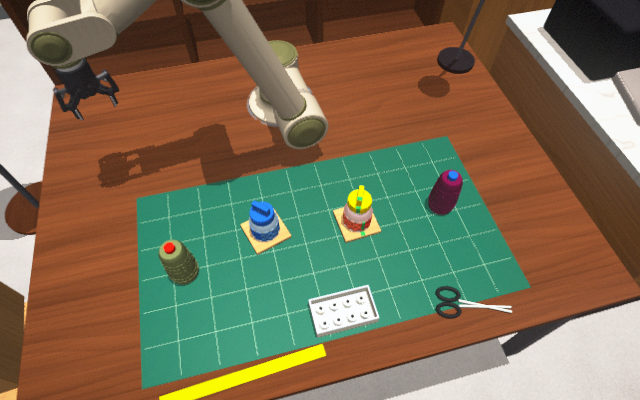

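View pics/side0.png

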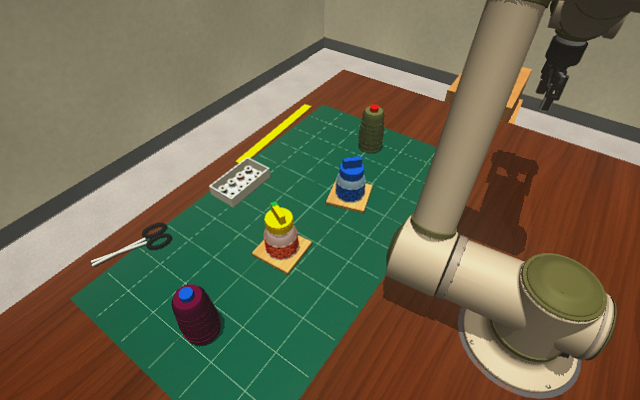

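View pics/wrist0.png

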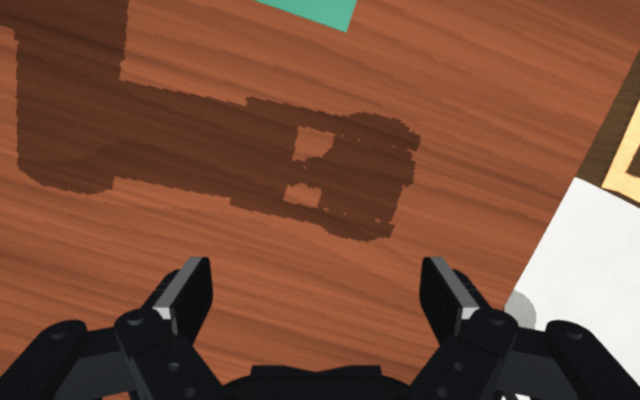

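```bash
cat >> h.py <<'E'
def cloud(im,us,vs):
    K=im['intrinsics']; 
    p=cv2.undistortPoints(np.stack([us,vs],1).astype(float).reshape(-1,1,2),K,np.array([im['k1'],0,0,0,0.])).reshape(-1,2)
    z=im['z_map'][vs,us].astype(float)
    c=np.c_[p*z[:,None],z]
    return (c-im['t'])@im['R']
E
python3 - <<'E'
from h import *
for n,(a,b,c,d) in {'scene':(325,170,395,250),'side':(240,190,320,280)}.items():
    im=np.load(f'pics/{n}0.npy',allow_pickle=True).item()
    cv2.imwrite(f'pics/{n}0c.png',cv2.resize(im['pixels'][b:d,a:c,::-1],None,fx=7,fy=6.5,interpolation=0))
    vs,us=np.mgrid[b:d,a:c]; us=us.ravel(); vs=vs.ravel()
    P=cloud(im,us,vs); hsv=cv2.cvtColor(im['pixels'],cv2.COLOR_RGB2HSV)[vs,us].astype(int)
    h,s,v=hsv.T
    print(n)
    yel=(h>24)&(h<34)&(s>150)&(P[:,2]>.08)
    gr=(h>45)&(h<75)&(s>150)&(v>120)
    print('yel',yel.sum(),P[yel].mean(0),'z hist',np.histogram(P[yel][:,2],bins=np.arange(.09,.17,.005)))
    for u,w,p,hh in zip(us[gr],vs[gr],P[gr],hsv[gr]): print(u,w,p.round(4),hh)
    wood=(h>8)&(h<20)&(s>60)&(s<190)&(v>150)&(abs(P[:,2]-.012)<.02)
    print('wood',wood.sum(),np.median(P[wood][:,2]),cv2.minAreaRect((P[wood][:,:2]*1000).astype(np.float32)))
E
```

```text
scene
yel 388 [0.55880872 0.11018915 0.13861396] z hist (array([  0,   0,   1,  11,   6,  20, 100, 176,   6,   2,   4,   2,  41,
        15,   0,   0]), array([0.09 , 0.095, 0.1  , 0.105, 0.11 , 0.115, 0.12 , 0.125, 0.13 ,
       0.135, 0.14 , 0.145, 0.15 , 0.155, 0.16 , 0.165, 0.17 ]))
357 197 [0.5599 0.1017 0.1528] [ 48 168 228]
358 197 [0.5615 0.1039 0.1543] [ 68 192 238]
359 197 [0.5614 0.1067 0.153 ] [ 64 170 235]
360 197 [0.5616 0.1095 0.1523] [ 63 164 235]
361 197 [0.5615 0.1123 0.1511] [ 53 156 244]
357 198 [0.5642 0.1003 0.1548] [ 54 151 233]
358 198 [0.566  0.1023 0.1565] [ 69 196 238]
359 198 [0.564  0.106  0.1524] [ 70 198 240]
360 198 [0.5679 0.1071 0.1575] [ 70 204 239]
361 198 [0.5658 0.1108 0.1532] [ 70 204 239]
358 199 [0.5695 0.1011 0.1575] [ 69 205 228]
359 199 [0.5673 0.1049 0.1528] [ 70 207 237]
360 199 [0.5685 0.1072 0.1537] [ 69 198 240]
361 199 [0.5684 0.11   0.1526] [ 69 202 239]
359 200 [0.5678 0.1051 0.1487] [ 47 161 203]
360 200 [0.5704 0.1068 0.1519] [ 46 166 221]
361 200 [0.5717 0.109  0.1531] [ 51 160 228]
356 206 [0.5697 0.0981 0.1254] [ 47 164 218]
35
[... 2651 characters left out ...]
.1529] [ 68 216 195]
273 204 [0.5676 0.1061 0.1511] [ 68 216 201]
274 204 [0.5642 0.1063 0.1533] [ 68 215 200]
275 204 [0.5635 0.1038 0.1516] [ 69 226 184]
276 204 [0.5611 0.103  0.1524] [ 59 173 200]
277 204 [ 0.6643 -0.0042 -0.0013] [ 56 166 171]
272 205 [0.5652 0.112  0.1543] [ 67 215 173]
273 205 [0.5634 0.1106 0.1542] [ 63 186 193]
274 205 [0.5627 0.1081 0.1525] [ 57 172 184]
270 209 [ 0.6686  0.0214 -0.0024] [ 73 218 152]
271 209 [0.5707 0.1115 0.1373] [ 47 164 132]
270 210 [0.5797 0.1065 0.1238] [ 46 184 207]
271 210 [0.5706 0.1119 0.1343] [ 47 188 157]
wood 302 0.012914061970435995 ((548.4456787109375, 110.25996398925781), (107.96212005615234, 117.76092529296875), 3.4860153198242188)
```

```bash
sleep 1
```

```text
(no output)
```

View pics/scene0c.png

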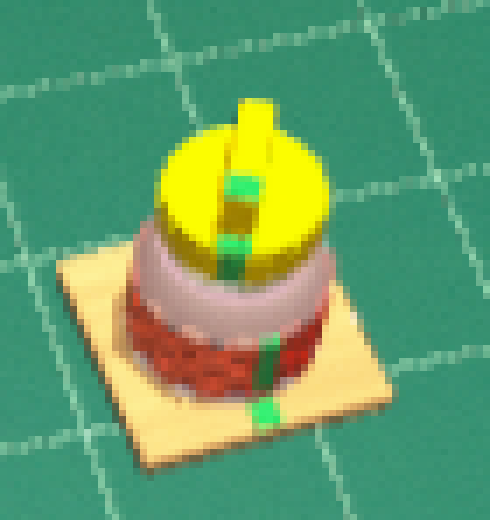

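View pics/side0c.png

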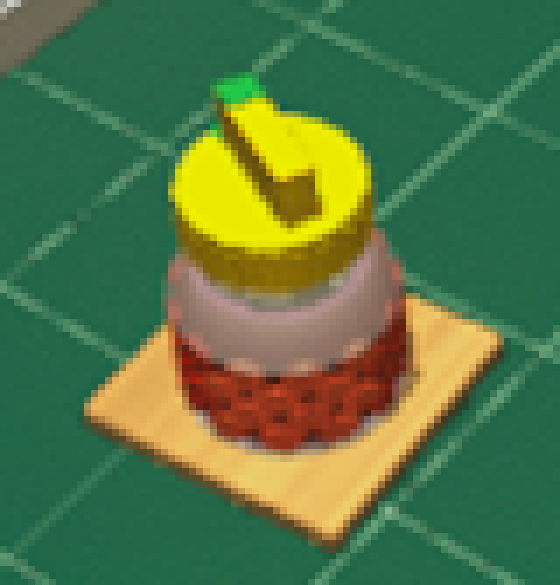

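Run:
```python
from h import *
for n in ['scene','side']:
    im=np.load(f'pics/{n}0.npy',allow_pickle=True).item()
    vs,us=np.mgrid[0:400,0:640]; us=us.ravel(); vs=vs.ravel()
    P=cloud(im,us,vs); hsv=cv2.cvtColor(im['pixels'],cv2.COLOR_RGB2HSV)[vs,us].astype(int)
    h,s,v=hsv.T
    near=(np.hypot(P[:,0]-.548,P[:,1]-.11)<.06)&(P[:,2]>0.005)
    bar=near&(P[:,2]>.147)&(P[:,2]<.165)&(h>22)&(h<75)&(s>140)
    print(n,'bar',bar.sum(),P[bar].mean(0),cv2.minAreaRect((P[bar][:,:2]*1000).astype(np.float32)))
    top=near&(abs(P[:,2]-.125)<.004)&(h>22)&(h<75)&(s>140)
    print('lid',np.median(P[top][:,2]),cv2.minEnclosingCircle((P[top][:,:2]*1000).astype(np.float32)))
    ws=near&(P[:,2]<.03)&(h>8)&(h<22)&(s>50)&(s<190)&(v>150)
    print('wood',np.median(P[ws][:,2]),cv2.minAreaRect((P[ws][:,:2]*1000).astype(np.float32)))
    work=(P[:,0]>.25)&(P[:,0]<.9)&(abs(P[:,1])<.6)
    for nm,m in {'plum':(h>155)&(h<176)&(s>100)&(v<200),'sage':(h>20)&(h<45)&(s>40)&(s<170)&(v<170)&(v>30),'blue':(h>100)&(h<125)&(s>150)}.items():
        k=m&work&(P[:,2]>.03)&(P[:,2]<.2)
        print(nm,k.sum(),np.percentile(P[k],[2,50,98],axis=0).round(3).tolist())
```

```text
scene bar 83 [0.54979912 0.11322882 0.15368457] ((548.1607666015625, 114.1841812133789), (13.359227180480957, 50.853515625), 65.0675048828125)
lid 0.12580282860594497 ((549.5404663085938, 114.68730163574219), 33.692649841308594)
wood 0.014202995092361531 ((566.306396484375, 106.24594116210938), (114.02429962158203, 79.9878158569336), 77.984619140625)
plum 830 [[0.534, 0.339, 0.034], [0.575, 0.358, 0.1], [0.591, 0.398, 0.141]]
sage 1755 [[0.281, -0.41, 0.037], [0.302, -0.019, 0.123], [0.621, 0.084, 0.192]]
blue 682 [[0.492, -0.179, 0.034], [0.532, -0.146, 0.112], [0.562, 0.383, 0.152]]
side bar 110 [0.54742767 0.11557177 0.15180089] ((549.1347045898438, 114.94149780273438), (14.298033714294434, 51.77145767211914), 64.84463500976562)
lid 0.12403988435961906 ((548.43505859375, 114.83597564697266), 32.33174133300781)
wood 0.012971165093309265 ((537.2017211914062, 121.74473571777344), (118.67403411865234, 87.38714599609375), 44.396854400634766)
plum 1586 [[0.514, 0.35, 0.034], [0.529, 0.389, 0.11], [0.572, 0.414, 0.14]]
sage 1179 [[0.258, -0.393, 0.031], [0.561, -0.351, 0.106], [0.827, 0.13, 0.181]]
blue 900 [[0.475, -0.162, 0.032], [0.511, -0.124, 0.111], [0.561, 0.386, 0.152]]
```

```bash
cat >> h.py <<'E'
from scipy.spatial.transform import Rotation as Ro
def down(zang):
    a=np.radians(zang); z=np.array([np.cos(a),np.sin(a),0]); y=np.array([0,0,-1.]); x=np.cross(y,z); return np.c_[x,y,z]
def plan(p1,zang,n,dz=1):
    s=env.observe(); p=np.array(s['position']); R=np.array(s['tool_rot'])
    d=Ro.from_matrix(down(zang)@R.T).as_rotvec()
    if d[2]<0 and dz>0 and np.linalg.norm(d)>2.9: print('long way?')
    p0=p.copy();R0=R.copy()
    for i in range(1,n+1):
        tp=p0+(np.array(p1)-p0)*i/n; tR=Ro.from_rotvec(d*i/n).as_matrix()@R0
        sh=np.round(R.T@(tp-p)*1000,1); tu=np.round(Ro.from_matrix(R.T@tR).as_rotvec(),3)
        print(*[f'{v:g}' for v in sh],*[f'{v:g}' for v in tu],sep=', ',end=',\n')
        p=p+R@sh/1000; R=R@Ro.from_rotvec(tu).as_matrix()
    print('end',p.round(4),np.degrees(np.arctan2(R[1,2],R[0,2])).round(1))
E
python3 -c "
from h import *
plan([.5487,.1147,.25],65,15)"
```

```text
-37.1, -0.7, -32.4, 0, -0.159, -0,
-41.8, -0.7, -26.2, 0, -0.159, -0,
-45.5, -0.7, -19.2, 0, -0.159, -0,
-47.8, -0.7, -11.8, -0, -0.159, -0,
-49.2, -0.7, -4, -0, -0.159, -0,
-49.2, -0.7, 3.7, -0, -0.16, -0.001,
-47.9, -0.8, 11.6, -0, -0.159, 0,
-45.5, -0.7, 19, 0, -0.159, 0,
-41.9, -0.8, 26, 0, -0.159, 0,
-37.3, -0.7, 32.3, 0, -0.159, 0,
-31.7, -0.7, 37.7, 0, -0.159, 0,
-25.3, -0.8, 42.4, 0, -0.159, -0,
-18.3, -0.7, 45.8, 0, -0.159, -0,
-10.8, -0.8, 48.1, 0, -0.159, -0,
-3.1, -0.7, 49.2, 0, -0.159, -0,
end [0.5487 0.1147 0.25  ] 65.0
```

Call:
move_arm(targets=[-37,-1,-32,0,-0.159,0,-42,-1,-26,0,-0.159,0,-45.5,-1,-19,0,-0.159,0,-48,-1,-12,0,-0.159,0,-49,-1,-4,0,-0.159,0], hand=1, squeeze=40)

```text
time_s: 0.78
position: [0.2987, -0.309, 0.2443]
tool_rot: [[-0.437, 0.0, 0.9], [-0.9, 0.0, -0.437], [-0.0, -1.0, -0.0]]
ft_force: [0.7, -0.5, 0.2]
grip_width: 0.0857
```

Call:
move_arm(targets=[-49,-1,4,0,-0.159,0,-48,-1,11.5,0,-0.159,0,-45.5,-1,19,0,-0.159,0,-42,-1,26,0,-0.159,0,-37,-1,32,0,-0.159,0])

```text
time_s: 1.4
position: [0.4242, -0.0972, 0.2493]
tool_rot: [[0.337, -0.0, 0.942], [-0.942, -0.0, 0.337], [0.0, -1.0, -0.0]]
ft_force: [1.3, -0.2, -0.5]
grip_width: 0.0857
```

```bash
python3 -c "
from h import *
plan([.5487,.1147,.25],65,5)"
```

```text
-31.5, -0.1, 37.7, 0, -0.158, 0,
-25.2, -0.2, 42.2, 0, -0.158, 0,
-18.3, -0.1, 45.7, 0, -0.159, 0,
-10.8, -0.1, 47.9, 0, -0.158, 0,
-3.1, -0.2, 49.1, 0, -0.158, 0,
end [0.5487 0.1147 0.25  ] 65.0
```

Call:
move_arm(targets=[-31.5,0,37.5,0,-0.158,0,-25,0,42,0,-0.158,0,-18,0,45.5,0,-0.158,0,-11,0,48,0,-0.158,0,-3,0,49,0,-0.158,0])

```text
time_s: 2.02
position: [0.5496, 0.1134, 0.2491]
tool_rot: [[0.906, -0.0, 0.424], [-0.424, -0.0, 0.906], [-0.0, -1.0, -0.0]]
ft_force: [0.2, -1.3, -0.1]
grip_width: 0.0858
```

Run:
```python
from h import *
s=env.observe(); im=get_image('wrist'); save('wrist1',im)
p=np.array(s['position']);R=np.array(s['tool_rot'])
print(p,np.degrees(np.arctan2(R[1,2],R[0,2])),s['ft_force'],s['time_s'])
M=im['mount']; Rw=R@M[:3,:3]; tw=R@M[:3,3]+p
im['R']=Rw.T; im['t']=-Rw.T@tw
np.save('pics/wrist1.npy',im,allow_pickle=True)
vs,us=np.mgrid[0:400,0:640]; us=us.ravel(); vs=vs.ravel()
P=cloud(im,us,vs); hsv=cv2.cvtColor(im['pixels'],cv2.COLOR_RGB2HSV)[vs,us].astype(int); h,q,v=hsv.T
near=(np.hypot(P[:,0]-.548,P[:,1]-.114)<.065)
bar=near&(P[:,2]>.149)&(P[:,2]<.157)&(h>22)&(h<75)&(q>140)
print('bar',bar.sum(),P[bar].mean(0),cv2.minAreaRect((P[bar][:,:2]*1000).astype(np.float32)))
top=near&(abs(P[:,2]-.125)<.003)&(h>22)&(h<75)&(q>140)
print('lid',np.median(P[top][:,2]),cv2.minEnclosingCircle((P[top][:,:2]*1000).astype(np.float32)))
g=(h>45)&(h<75)&(q>140)&(v>100)
for nm,a,b in [('bar',.148,.158),('lid',.122,.128),('base',.005,.02)]:
    k=near&g&(P[:,2]>a)&(P[:,2]<b)
    if k.sum(): m=P[k].mean(0); print(nm,k.sum(),m,np.degrees(np.arctan2(m[1]-.1147,m[0]-.5487)))
```

```text
[0.54961784 0.11338388 0.24911722] 64.93574152813093 [ 0.22165139 -1.27899085 -0.08623295] 2.025
bar 1381 [0.54598193 0.11471835 0.15390801] ((547.121826171875, 114.21490478515625), (14.020237922668457, 49.26320266723633), 65.15703582763672)
lid 0.12584389021963602 ((547.539306640625, 113.89753723144531), 32.676025390625)
bar 252 [0.56495855 0.10608027 0.15453956] -27.93102858246873
```

View pics/wrist1.png

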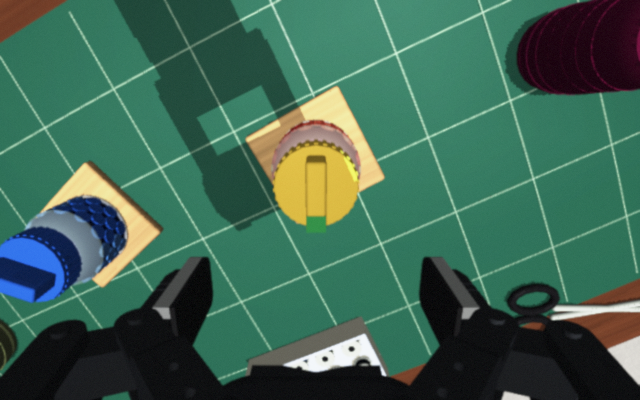

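```bash
python3 -c "
from h import *
plan([.5481,.1145,.137],65,5)"
```

```text
-0.3, 22.3, -0.8, -0, 0.002, -0,
-0.4, 22.3, -0.9, -0.001, 0.001, -0,
-0.3, 22.3, -0.8, -0, 0.002, -0,
-0.3, 22.4, -0.8, -0.001, 0.002, -0,
-0.3, 22.3, -0.8, -0, 0.001, -0.001,
end [0.5481 0.1145 0.137 ] 65.0
```

```bash
python3 -c "
from h import *
get_image('wrist')
s=env.observe();print(s['position'],s['qvel'],s['time_s'])
get_image('wrist')
s=env.observe();print(s['position'],s['qvel'],s['time_s'])
plan([.5481,.1145,.137],65,5)"
```

```text
[0.55014547 0.11511023 0.24840957] [-3.71345874 -2.40061418  3.95604736 -1.34908354 -0.44860605  3.0261736 ] 2.125
[0.54932603 0.1133807  0.24850671] [-2.76808405 -1.81351405  2.21138094 -0.49017822 -0.10881248  0.91874216] 2.175
-0.3, 22.3, 0.1, 0, -0.001, -0,
-0.3, 22.3, 0.1, 0, -0, -0,
-0.3, 22.3, 0.1, 0, -0.001, -0.001,
-0.3, 22.3, 0.1, 0, -0.001, 0,
-0.3, 22.3, 0.1, 0, -0.001, -0,
end [0.5481 0.1145 0.137 ] 65.0
```

Call:
move_arm(targets=[0,20,0,0,0,0,0,20,0,0,0,0,0,20,0,0,0,0,0,10,0,0,0,0,0,0,0,0,0,0])

```text
time_s: 2.8
position: [0.5488, 0.1113, 0.1792]
tool_rot: [[0.903, -0.001, 0.43], [-0.43, -0.0, 0.903], [-0.001, -1.0, -0.0]]
ft_force: [-0.2, 0.5, 0.3]
grip_width: 0.0856
```

Run:
```python
from h import *
s=env.observe(); im=get_image('wrist'); save('wrist2',im)
p=np.array(s['position']);R=np.array(s['tool_rot'])
print(p,s['qvel'],np.degrees(np.arctan2(R[1,2],R[0,2])),s['ft_force'],s['time_s'])
M=im['mount']; Rw=R@M[:3,:3]; tw=R@M[:3,3]+p
im['R']=Rw.T; im['t']=-Rw.T@tw
vs,us=np.mgrid[0:400,0:640]; us=us.ravel(); vs=vs.ravel()
P=cloud(im,us,vs); hsv=cv2.cvtColor(im['pixels'],cv2.COLOR_RGB2HSV)[vs,us].astype(int); h,q,v=hsv.T
near=(np.hypot(P[:,0]-.548,P[:,1]-.114)<.065)
bar=near&(P[:,2]>.149)&(P[:,2]<.157)&(h>22)&(h<75)&(q>140)
print('bar',bar.sum(),P[bar].mean(0),cv2.minAreaRect((P[bar][:,:2]*1000).astype(np.float32)))
T=(P[bar]-p)@R*1000; print('in tool',cv2.minAreaRect(T[:,[0,2]].astype(np.float32)))
plan([.5481,.1145,.137],65,5)
```

```text
[0.54877841 0.11128967 0.17916095] [ 0.31348363 -0.78198187 -1.72168081  0.05161625  0.65717405  0.06170663] 64.5639590357887 [-0.20665362  0.54188969  0.277392  ] 2.8
bar 2640 [0.54628195 0.11462947 0.15388735] ((547.3976440429688, 114.06135559082031), (13.930220603942871, 50.16304397583008), 65.4100112915039)
in tool ((-2.415884017944336, 1.9226956367492676), (50.1606559753418, 13.931273460388184), 0.8444903492927551)
-0.5, 8.6, 0.5, -0, -0.001, 0,
-0.4, 8.5, 0.4, -0, -0.002, 0,
-0.5, 8.6, 0.5, -0, -0.001, 0,
-0.4, 8.5, 0.5, -0, -0.002, 0,
-0.5, 8.6, 0.5, -0, -0.001, 0,
end [0.5481 0.1146 0.137 ] 65.0
```

View pics/wrist2.png

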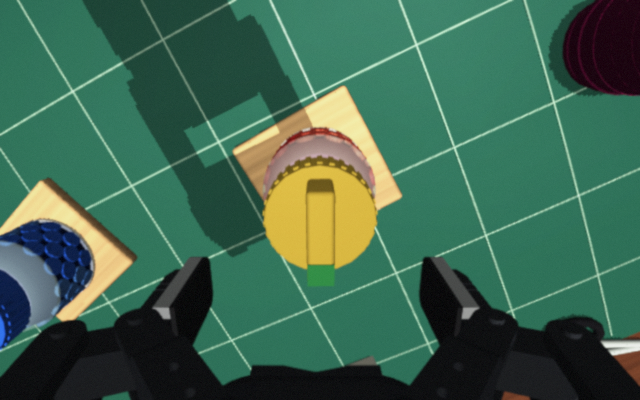

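Call:
move_arm(targets=[-1,12,1,0,-0.006,0,-1,12,1,0,0,0,0,10,0,0,0,0,0,8,0,0,0,0,0,0,0,0,0,0])

```text
time_s: 3.48
position: [0.5479, 0.1145, 0.1366]
tool_rot: [[0.906, -0.001, 0.423], [-0.423, 0.0, 0.906], [-0.001, -1.0, -0.001]]
ft_force: [-0.3, -0.8, 0.4]
grip_width: 0.0853
```

Call:
move_arm(targets=[0,0,0,0,0,0,0,0,0,0,0,0,0,0,0,0,0,0,0,0,0,0,0,0,0,0,0,0,0,0], hand=-1, squeeze=40)

```text
time_s: 4.1
position: [0.5481, 0.1145, 0.1375]
tool_rot: [[0.906, 0.0, 0.423], [-0.423, -0.0, 0.906], [0.0, -1.0, 0.0]]
ft_force: [-0.4, 0.1, 1.9]
grip_width: 0.013
```

Run:
```python
from h import *
s=env.observe(); print({k:np.round(v,4).tolist() for k,v in s.items() if k in('position','ft_force','wrist_torque','grip_width','q','qvel')})
R=s['tool_rot'];print(np.degrees(np.arctan2(R[1][2],R[0][2])))
im=get_image('side'); save('side3',im); cv2.imwrite('pics/side3c.png',cv2.resize(im['pixels'][120:300,200:400,::-1],None,fx=3,fy=3))
im=get_image('wrist'); save('wrist3',im)
```

```text
{'q': [-0.3169, 28.1086, 81.9021, -0.0028, 69.973, -65.2907], 'qvel': [-0.0387, 0.0055, -0.0759, -0.0046, -0.0575, 0.0219], 'position': [0.5481, 0.1145, 0.1375], 'ft_force': [-0.351, 0.0735, 1.9453], 'wrist_torque': [-0.0353, 0.0364, -0.0464], 'grip_width': 0.013}
64.97473354984821
```

View pics/side3c.png

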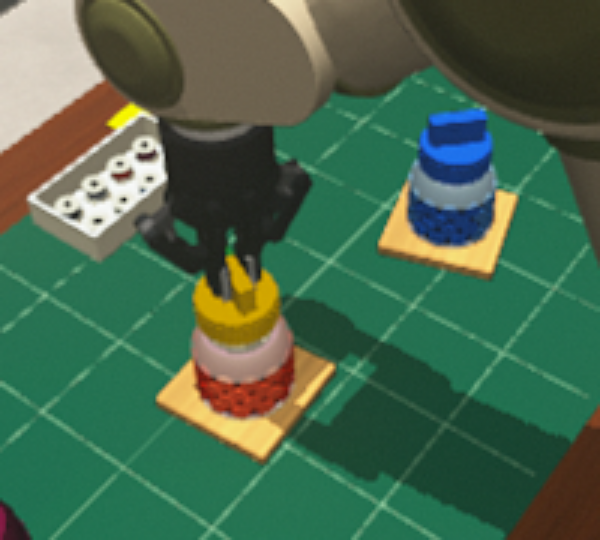

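View pics/wrist3.png

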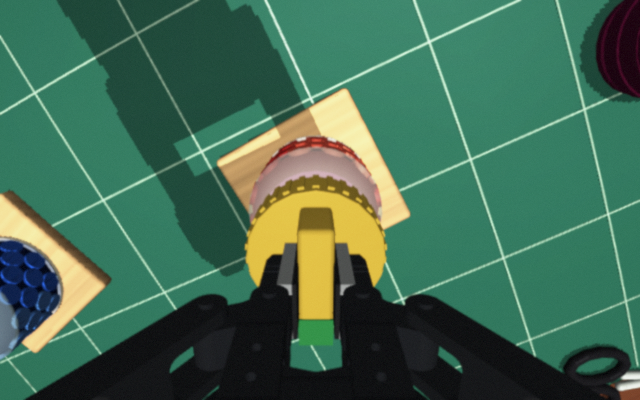

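Call:
move_arm(targets=[0,0.5,0,0,-0.1,0,0,0.5,0,0,-0.1,0,0,0,0,0,-0.1,0,0,0,0,0,-0.1,0,0,0,0,0,0,0])

```text
time_s: 4.82
position: [0.548, 0.1144, 0.1362]
tool_rot: [[0.999, -0.0, 0.038], [-0.038, -0.0, 0.999], [-0.0, -1.0, -0.0]]
ft_force: [0.4, -1.0, -0.1]
grip_width: 0.0131
```

Call:
move_arm(targets=[0,0.5,0,0,-0.04,0,0,0.5,0,0,-0.03,0,0,0.5,0,0,-0.03,0,0,0,0,0,0,0,0,0,0,0,0,0])

```text
time_s: 5.45
position: [0.5481, 0.1144, 0.1348]
tool_rot: [[0.998, -0.0, -0.063], [0.063, -0.0, 0.998], [-0.0, -1.0, -0.0]]
ft_force: [-0.2, -1.6, -2.3]
grip_width: 0.013
```

```bash
cat > st.py <<'E'
from h import *
s=env.observe(); print({k:np.round(v,4).tolist() for k,v in s.items() if k in('time_s','position','ft_force','wrist_torque','grip_width','q')})
R=s['tool_rot'];print('lid angle by tool',np.degrees(np.arctan2(R[1][2],R[0][2]))-90)
E
python3 st.py
```

```text
{'time_s': 5.45, 'q': [-0.3212, 28.2906, 82.1047, -0.0057, 69.6102, -93.9064], 'position': [0.5481, 0.1144, 0.1348], 'ft_force': [-0.2135, -1.6431, -2.2893], 'wrist_torque': [-0.2643, -0.0133, -0.0136], 'grip_width': 0.013}
lid angle by tool 3.587215985054385
```

Call:
move_arm(targets=[0,1.5,0,0,0,0,0,1.5,0,0,0,0,0,1.5,0,0,0,0,0,1,0,0,0,0,0,0,0,0,0,0])

```text
time_s: 6.08
position: [0.5481, 0.1144, 0.1292]
tool_rot: [[0.998, -0.0, -0.063], [0.063, -0.0, 0.998], [-0.0, -1.0, -0.0]]
ft_force: [-0.3, -1.6, -1.1]
grip_width: 0.013
```

```bash
python3 st.py
python3 - <<'E'
from h import *
im=get_image('side'); save('side4',im); cv2.imwrite('pics/side4c.png',cv2.resize(im['pixels'][190:290,230:330,::-1],None,fx=6,fy=6))
s=env.observe(); p=np.array(s['position']);R=np.array(s['tool_rot'])
im=get_image('wrist'); save('wrist4',im)
M=im['mount']; Rw=R@M[:3,:3]; im['R']=Rw.T; im['t']=-Rw.T@(R@M[:3,3]+p)
vs,us=np.mgrid[0:400,0:640]; us=us.ravel(); vs=vs.ravel()
P=cloud(im,us,vs); hsv=cv2.cvtColor(im['pixels'],cv2.COLOR_RGB2HSV)[vs,us].astype(int); h,q,v=hsv.T
k=(np.hypot(P[:,0]-.548,P[:,1]-.114)<.04)&(h>18)&(h<75)&(q>140)
print(np.histogram(P[k][:,2],bins=np.arange(.1,.16,.002)))
E
```

```text
{'time_s': 6.075, 'q': [-0.3186, 28.6534, 82.5188, -0.0065, 68.84, -93.9379], 'position': [0.5481, 0.1144, 0.1292], 'ft_force': [-0.2912, -1.5685, -1.118], 'wrist_torque': [-0.332, 0.0192, 0.0082], 'grip_width': 0.013}
lid angle by tool 3.621590472624092
(array([ 102,   88,  114,  129,  131,  153,  370,  221, 4607, 1279,   35,
         52,   81,   61,   83,   74,   69,   75,   77,   81,   83,  165,
       2886, 1186,   47,   19,   16,    1,    0]), array([0.1  , 0.102, 0.104, 0.106, 0.108, 0.11 , 0.112, 0.114, 0.116,
       0.118, 0.12 , 0.122, 0.124, 0.126, 0.128, 0.13 , 0.132, 0.134,
       0.136, 0.138, 0.14 , 0.142, 0.144, 0.146, 0.148, 0.15 , 0.152,
       0.154, 0.156, 0.158]))
```

View pics/side4c.png

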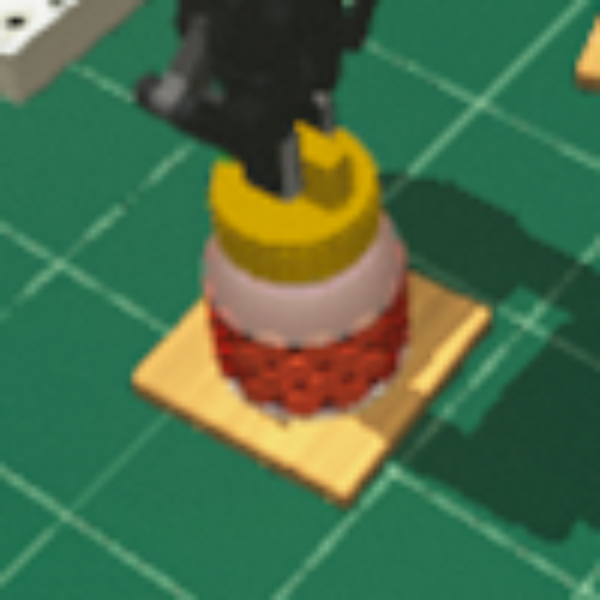

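View pics/wrist4.png

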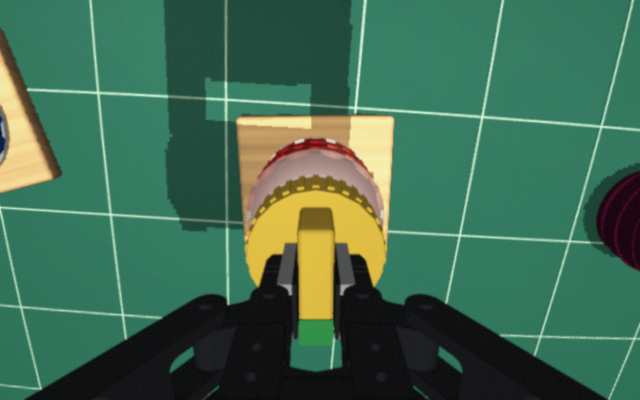

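Call:
move_arm(targets=[0,0.8,0,0,0,0,0,0.7,0,0,0,0,0,0.5,0,0,0,0,0,0,0,0,0,0,0,0,0,0,0,0])

```text
time_s: 6.8
position: [0.5481, 0.1144, 0.128]
tool_rot: [[0.998, 0.001, -0.063], [0.063, -0.0, 0.998], [0.001, -1.0, -0.0]]
ft_force: [-2.9, -2.4, 6.8]
grip_width: 0.0132
```

```bash
python3 st.py
```

```text
{'time_s': 6.8, 'q': [-0.3175, 28.7181, 82.6276, -0.0094, 68.6154, -93.9384], 'position': [0.5481, 0.1144, 0.128], 'ft_force': [-2.9198, -2.3926, 6.8484], 'wrist_torque': [-0.4493, 0.4848, 0.0512], 'grip_width': 0.0132}
lid angle by tool 3.6242895810745637
```

Call:
move_arm(targets=[0,0,0,0,0.12,0,0,0.4,0,0,0.12,0,0,0.6,0,0,0.12,0,0,0.6,0,0,0.12,0,0,0,0,0,0,0])

```text
time_s: 7.42
position: [0.5483, 0.1144, 0.1271]
tool_rot: [[0.914, 0.002, 0.406], [-0.406, -0.0, 0.914], [0.002, -1.0, 0.001]]
ft_force: [-4.4, -2.1, 11.4]
grip_width: 0.0129
```

```bash
python3 st.py
```

```text
{'time_s': 7.425, 'q': [-0.3195, 28.7738, 82.7073, -0.0067, 68.4256, -66.3399], 'position': [0.5483, 0.1144, 0.1271], 'ft_force': [-4.3715, -2.1233, 11.3858], 'wrist_torque': [-0.5066, 0.7199, -0.3264], 'grip_width': 0.0129}
lid angle by tool -23.977061293162265
```

Call:
move_arm(targets=[0,0.5,0,0,0.11,0,0,0.5,0,0,0.11,0,0,0.5,0,0,0.11,0,0,0.5,0,0,0.11,0,0,0,0,0,0,0])

```text
time_s: 8.05
position: [0.5483, 0.1144, 0.1247]
tool_rot: [[0.654, 0.001, 0.757], [-0.757, -0.0, 0.654], [0.001, -1.0, 0.001]]
ft_force: [-2.8, -1.3, 8.8]
grip_width: 0.0132
```

```bash
python3 st.py
```

```text
{'time_s': 8.05, 'q': [-0.3185, 28.9378, 82.8686, -0.0064, 68.1212, -41.1453], 'position': [0.5483, 0.1144, 0.1247], 'ft_force': [-2.8117, -1.3285, 8.787], 'wrist_torque': [-0.4141, 0.5516, -0.1451], 'grip_width': 0.0132}
lid angle by tool -49.17080168997371
```

Call:
move_arm(targets=[0,0.3,0,0,0.06,0,0,0.3,0,0,0.06,0,0,0,0,0,0.05,0,0,0,0,0,0.05,0,0,0,0,0,0,0])

```text
time_s: 8.68
position: [0.5483, 0.1144, 0.124]
tool_rot: [[0.474, 0.001, 0.881], [-0.881, -0.0, 0.474], [0.001, -1.0, 0.001]]
ft_force: [-2.2, -2.0, 6.7]
grip_width: 0.0133
```

```bash
python3 st.py
```

```text
{'time_s': 8.675, 'q': [-0.3187, 28.9862, 82.915, -0.0142, 68.0196, -28.5914], 'position': [0.5483, 0.1144, 0.124], 'ft_force': [-2.1637, -2.0074, 6.6807], 'wrist_torque': [-0.4356, 0.413, -0.0108], 'grip_width': 0.0133}
lid angle by tool -61.72195551306515
```

Call:
move_arm(targets=[0,0,0,0,0.03,0,0,0,0,0,0.03,0,0,0,0,0,0.02,0,0,0,0,0,0,0,0,0,0,0,0,0])

```text
time_s: 9.3
position: [0.5483, 0.1144, 0.124]
tool_rot: [[0.404, 0.001, 0.915], [-0.915, -0.001, 0.404], [0.001, -1.0, 0.001]]
ft_force: [-3.0, -2.7, 6.8]
grip_width: 0.0127
```

```bash
python3 st.py
```

```text
{'time_s': 9.3, 'q': [-0.3047, 28.989, 82.9157, -0.048, 68.0219, -24.1192], 'position': [0.5483, 0.1144, 0.124], 'ft_force': [-2.9908, -2.7345, 6.8409], 'wrist_torque': [-0.4811, 0.4073, 0.9154], 'grip_width': 0.0127}
lid angle by tool -66.1675310046638
```

Call:
move_arm(targets=[0,0,0,0,0,0,0,0,0,0,0,0,0,0,0,0,0,0,0,0,0,0,0,0,0,0,0,0,0,0], hand=0.3)

```text
time_s: 9.93
position: [0.5481, 0.1145, 0.1231]
tool_rot: [[0.402, -0.0, 0.916], [-0.916, 0.0, 0.402], [-0.0, -1.0, -0.0]]
ft_force: [0.1, -0.0, -1.1]
grip_width: 0.0552
```

```bash
python3 st.py
```

```text
{'time_s': 9.925, 'q': [-0.3179, 29.0574, 82.9623, 0.0058, 67.9829, -24.0377], 'position': [0.5481, 0.1145, 0.1231], 'ft_force': [0.1396, -0.0276, -1.113], 'wrist_torque': [-0.0265, -0.016, 0.0474], 'grip_width': 0.0552}
lid angle by tool -66.28235009550782
```

Free of the lid; rise.

Call:
move_arm(targets=[0,-15,0,0,0,0,0,-25,0,0,0,0,0,-30,0,0,0,0,0,-30,0,0,0,0,0,0,0,0,0,0])

```text
time_s: 10.55
position: [0.5489, 0.1145, 0.2262]
tool_rot: [[0.402, 0.006, 0.915], [-0.915, 0.0, 0.402], [0.002, -1.0, 0.005]]
ft_force: [0.4, -0.0, -0.8]
grip_width: 0.0553
```

Call:
move_arm(targets=[0,0,0,0,0,0,0,0,0,0,0,0,0,0,0,0,0,0,0,0,0,0,0,0,0,0,0,0,0,0])

```text
time_s: 11.18
position: [0.5481, 0.1145, 0.223]
tool_rot: [[0.402, -0.0, 0.916], [-0.916, 0.0, 0.402], [-0.0, -1.0, -0.0]]
ft_force: [0.7, 0.2, -0.3]
grip_width: 0.0555
```

```bash
python3 st.py
python3 - <<'E'
from h import *
ims=[]
for n in ['wrist','side','scene']:
    s=env.observe(); p=np.array(s['position']);R=np.array(s['tool_rot'])
    im=get_image(n); save(n+'5',im)
    if n=='wrist':
        M=im['mount']; Rw=R@M[:3,:3]; im['R']=Rw.T; im['t']=-Rw.T@(R@M[:3,3]+p)
    vs,us=np.mgrid[0:400,0:640]; us=us.ravel(); vs=vs.ravel()
    P=cloud(im,us,vs); hsv=cv2.cvtColor(im['pixels'],cv2.COLOR_RGB2HSV)[vs,us].astype(int); h,q,v=hsv.T
    near=(np.hypot(P[:,0]-.548,P[:,1]-.114)<.04)&(h>18)&(h<75)&(q>140)
    b=near&(abs(P[:,2]-.140)<.004); t=near&(abs(P[:,2]-.112)<.004)
    print(n,b.sum(),np.median(P[b][:,2]),np.median(P[t][:,2]),cv2.minAreaRect((P[b][:,:2]*1000).astype(np.float32)))
    g=b&(h>45); 
    if g.sum(): m=P[g].mean(0); print('mark',m,np.degrees(np.arctan2(m[1]-.1145,m[0]-.5481)))
    work=(P[:,0]>.45)&(P[:,0]<.9)
    for nm,k in {'plum':(h>155)&(h<176)&(q>100)&(v<200)&(P[:,1]>.3),'sagetop':((h<6)|(h>174))&(q>180)&(P[:,1]<-.2)}.items():
        k=k&work&(P[:,2]>.03)&(P[:,2]<.2)
        if n!='wrist' and k.sum(): print(nm,k.sum(),P[k].mean(0).round(3))
    if n!='wrist':
        o=np.load(f'pics/{n}0.npy',allow_pickle=True).item()['pixels']
E
```

```text
{'time_s': 11.175, 'q': [-0.3185, 23.4962, 74.3892, 0.0011, 82.1279, -24.0367], 'position': [0.5481, 0.1145, 0.223], 'ft_force': [0.6892, 0.2482, -0.2891], 'wrist_torque': [-0.016, -0.023, -0.0104], 'grip_width': 0.0555}
lid angle by tool -66.28191484827335
wrist 1570 0.14044695500437293 0.1123680472506347 ((547.579345703125, 114.36669158935547), (14.004587173461914, 50.00102996826172), 26.792247772216797)
mark [0.55626872 0.09703895 0.14099887] -64.928628840822
side 106 0.13846620934034798 0.11051617791733331 ((548.9240112304688, 114.79029846191406), (14.142988204956055, 49.35581970214844), 26.46736717224121)
mark [0.55844025 0.09645301 0.13904555] -60.18890802069382
plum 1564 [0.533 0.387 0.103]
scene 82 0.14024030752698746 0.11212655199410251 ((548.3184204101562, 113.65019226074219), (14.776084899902344, 48.84182357788086), 26.317873001098633)
mark [0.5586451  0.09786197 0.14141556] -57.633675764611176
plum 828 [0.571 0.362 0.097]
sagetop 94 [ 0.587 -0.384  0.15 ]
```

View pics/wrist5.png

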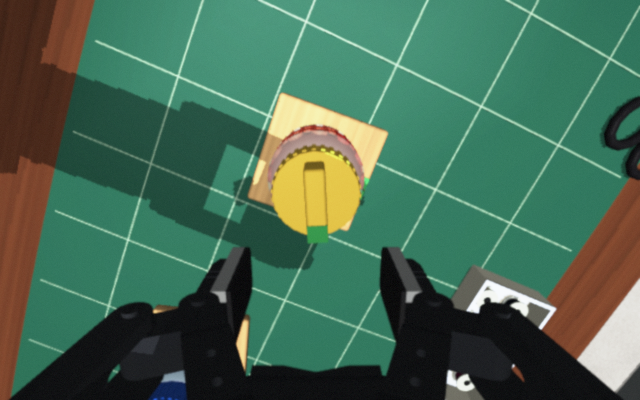

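View pics/side5.png

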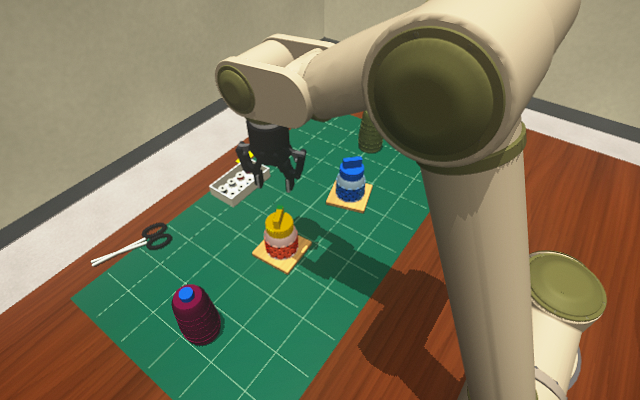

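```bash
python3 -c "
from rig import env
print(env.close_job())"
```

```text
the job is handed in; nothing more can be done
None
```

The yellow lid is screwed fully home on the red jar, and I handed the job in about 11 s into the 38 s allowed.

- **What I did:** I gripped the bar and turned the lid back about 29° anticlockwise, until the marks lined up. I followed it down 9.5 mm into the thread, then screwed it clockwise while it sank another 4.0 mm. At the stop the wrist felt about 0.9 N m. I then opened the gripper and rose clear.
- **Lid position:** The lid's top and bar are 13.5 mm lower than at the start, in both the wrist and scene cameras; the side camera agrees to about 0.5 mm. The bar lies about 67–68° clockwise of the jar's mark.
- **Slight disagreements:** At the stop the tool read −66.3°, while the bar measured −63.2° to −63.7°, so the pads slipped or flexed 2–3° there. Locating the green mark gave a coarser −58° to −65°. I relied on the bar's measured direction and the stop torque.
- **Everything else:** The last pictures show both cones still standing and the blue jar still shut. I measured the plum cone again and it had not visibly moved; the sage cone I only saw standing. The highest wrist force I read was about 12 N.

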